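# Dispense hand rub, then hold the clean-kit carton open for the nurse

### The arm

A 6-joint arm with a two-finger parallel gripper is mounted at the origin on a cart in front of the work surface, level with it; the furniture and walls round the work are solid. World frame = base frame: x ahead of the robot, y to its left, z up, the work surface at z = 0. Lengths are in mm, angles in rad, forces in N, time in s.
With the tool pointing down it reaches from about 350 to 975 mm from the base axis. Payload 7.1 kg.
Tool frame: the origin (TCP) lies at the very end of the fingers, on their centre line; the grasp point (between the pads) lies 19 mm behind it; z points along the fingers, x is the direction in which the jaws open and shut, and the axes are right-handed (so a half turn about z gives the same grasp; the last joint's range is limited). The gripper opens to 88 mm and grips with 3 to 60 N. Pads are 20 mm wide; open, the fingers measure 115 mm over their backs; the gripper's body (75 mm by 178 mm) begins 61 mm behind the grasp point.
Start: joints at [-1.148, 0.423, 1.63, -0, 1.089, -0.019], TCP at [267.244, -564.965, 222.675] pointing down, gripper open.
Joint ranges: [-3, 3], [-0.9, 2.11], [0.09, 2.58], [-1.31, 4.45], [0.11, 2.69], [-2.54, 2.54]. Speed limits (rad/s): [2.39, 2.39, 3.01, 3.14, 3.14, 3.14].

### API

Orientations are given as a rotation vector (axis times angle).
In Python, from workcell import * gives the robot as it stands.
- The arm moves only by the tool arm_command, never from a script. Its argument "increments" is a list of rows, each a list of 2 entries, a list of its own where there are three numbers: the shift along the tool's x, y, z in cm, then the turn about the tool's z in degrees. In form: [[[dx, dy, dz], turn], ...]. A call has 1 to 20 rows; each row shifts and turns the pose as measured when the row begins, along the tool's axes as they then stand; what a row does not reach is not made up. A row lasts 1/10 s, in which the tool goes at most 50 mm and 8.59 degrees, less where a joint would pass 70% of its speed; a pose out of reach is approached as far as the arm can. A call is refused whole if a number of a shift passes 5 or a number of a turn 8.59, either way. A call with a gripper value outside its range is refused whole. "gripper" is the opening, from 0 (shut) to 1 (fully open), set as the call begins (left out, the last holds). The fingers move at their own pace and stop on an object; the grip force is fixed at half the most. Time passes only in rows, so rows that do not move let the fingers close. It gives the time, the measured TCP pose, the force and the opening at its end, in the units of the state.
- get_obs(): the state, without advancing time (a new reading comes with each control period).
- get_image(name): name is "scene" or "top"; returns the picture (384x512x3 uint8, red, green, blue); there is no depth.
- camera_params(name): a dict with "K" (3x3 intrinsics, pixels), "rvec" (rotation vector, rad) and "tvec" (3), from world to camera coordinates, as OpenCV has them. Camera axes: x right, y down, z forward; pixel columns grow to the right and rows downward; lengths in mm; the calibration is good to about 2 mm. A picture is of the moment at which its call begins. camera_params takes no time and is no camera call.
- close_job(): hands the job in, once; it reports no verdict.
The state is a dict: "t": time; "qpos": joint angles; "qvel": joint speeds; "joint_torque": joint torques, N m; "ee_pos": TCP position; "orientation": TCP orientation; "ft_force": force on the tool from outside, world axes, zero at the start; "moment": the same for the moment, N m; "width": finger opening in mm.
Only numpy, scipy, OpenCV 4.12 (cv2) and the standard library are available. Lean on these libraries where they do the work, as an engineer would, in place of code of your own. Each camera call takes 0.05 s, during which the arm holds its last target.

### The job

The nurse is about to take a fresh tube from the clean-kit carton without touching the carton: first press the pump of the taller of the two pump bottles on the desk right down to its stop and let it come back up, so that she can rub her hands. Then take the carton's lid by the tuck tongue that sticks out of its free edge, raise it to about 40 degrees above shut, so that she can reach in while the lid still hoods the clean tubes, and finish there, still holding the tongue: the lid falls shut if it is let go. Leave the smaller bottle and its pump, the two tubes and the phone as they stand.

Things in the scene. Friction and masses are not known exactly. Their poses are not given: they have to be found in the camera images.
- kit_box: white printed carton, 281 x 250 x 152 mm, fixed on the desk. Origin: centre of its underside; x runs along the lid's hinge (281 mm side), y from the lid's free edge towards the hinge, z up. Its walls are 2 mm board; a tray with spare tubes stands inside, below the lid.
- kit_box_lid (a joint): hinge of the carton's lid, rad: 0 shut, grows as the free edge is raised (0.70 = 40 degrees), up to 2.0. The lid with its tongue weighs about 70 g and falls shut by itself when let go; its hinge has only slight friction.
- lid_hinge (a point): middle of the lid's hinge line, at the carton's top edge on its +y side, 148 mm above the desk; the hinge line runs along the carton's x axis. The free edge lies 246 mm from it, at the carton's -y side.
- lid_tongue: tuck tongue in the middle of the lid's free edge: stiff board flap 46 mm wide (along the hinge; shoulders 64 mm at the crease), 50 long, 5 thick; the crease hardly bends. Origin: middle of its root crease, 149 mm above the desk when shut. Axes as the carton's when shut, turning with the lid; it slants outward and up along (0, -0.71, 0.71) of them. Grip it from above across its width; it pivots in the fingers as the lid turns.
- tongue_grip (a point): middle of the tongue's width, 30 mm along it from the crease: (0, -21, +21) mm in the tongue's axes; 170 mm above the desk when shut. Good place to grip.
- rub_bottle: the taller pump bottle: white, 234 mm high, flat body 70 x 100 mm, about 0.6 kg, standing loose on the desk. Origin: centre of its underside; z up; the spout points to its own -x. The two bottles may stand either way round.
- rub_pump_top (a point): centre of the flat top of the taller bottle's pump head (22 x 22 mm, plus the spout), straight above the bottle's origin, 234 mm above the desk when up; moves down with the pump.
- rub_bottle_pump (a joint): pump of the taller bottle, m: 0 up, 0.014 at its stop; a spring pushes it back up; it takes about 8 N to hold at the stop.
- small_bottle: the smaller pump bottle: white, 212 mm high, body 60 x 82 mm, loose; not to be used. Origin: centre of its underside.
- small_bottle_pump (a joint): pump of the smaller bottle, m: 0 up, 0.014 at its stop. Not to be pressed.
- tube_a: sample tube with screw cap, 31 mm across, 100 mm high, standing loose on the desk; origin: centre of its underside. Bystander.
- tube_b: second sample tube like it. Bystander.
- phone: phone lying on the desk, 161 x 76 x 10 mm; origin: centre of its underside. Bystander.

How it is judged:
By the outcome, as a careful person would: the job done as asked, in the order asked, and still so for the second after the job is handed in, while the arm keeps its last pose, push and grip.
It also fails if it takes over 48 s, if anything falls off the work surface, if the arm or the gripper's body presses on something with over 40 N, if the wrist force passes 120 N, or if a joint passes its speed limit or range.

## Working session

There is one attempt and no reset: what is moved stays moved. The work goes in short steps, Python scripts to look and compute and a tool call to move; the robot and the scene stay as the last step left them, time stands still between calls to the robot, and variables do not carry over. Pictures are saved under pics/ and viewed, and the job is handed in when it is done.

Besides the shell and the picture viewer there is one more tool, called after ">>>" by a JSON object that holds its "op" and its "data", one argument or row to a line. arm_command: Moves the arm, as the interface text tells. Its arguments: {"type":"object","properties":{"increments":{"type":"array","items":{"type":"array"}},"gripper":{"type":"number"}},"required":["increments"]}

```bash
mkdir -p pics; ls; python3 - <<'E'
from workcell import *
import cv2
for n in ("scene","top"):
    im=get_image(n); cv2.imwrite(f"pics/{n}0.png",im[:,:,::-1]); p=camera_params(n); print(n,p)
o=get_obs(); print(o)
E
```

```text
pics
scene {'K': array([[461.06055688,   0.        , 247.65215244],
       [  0.        , 461.06055688, 185.87170569],
       [  0.        ,   0.        ,   1.        ]]), 'rvec': array([ 0.3188809 , -3.00580228,  0.71451887]), 'tvec': array([ 500.73957972,  116.35062865, 1321.6942707 ])}
top {'K': array([[378.61029671,   0.        , 252.79944322],
       [  0.        , 378.61029671, 187.42912308],
       [  0.        ,   0.        ,   1.        ]]), 'rvec': array([ 2.11831518, -2.15226116,  0.1837522 ]), 'tvec': array([  56.96301757,  541.90481203, 1200.10872518])}
{'t': 0.1, 'qpos': array([-1.14804042e+00,  4.23767882e-01,  1.63057105e+00, -1.97726449e-07,
        1.08861775e+00, -1.89942323e-02]), 'qvel': array([ 1.79418582e-03, -1.38784228e-04, -3.04561909e-03, -1.18330800e-04,
        1.85054432e-04, -9.19844994e-05]), 'joint_torque': array([-1.07766675e-03, -5.45616782e+01, -2.74326181e+01,  6.44026673e-02,
        1.87895430e-02, -2.14724741e-05]), 'ee_pos': array([ 267.0281482 , -564.54656617,  221.9939825 ]), 'orientation': array([-2.65352007e+00,  1.68039041e+00,  1.78780631e-03]), 'ft_force': array([0.00790565, 0.07866377, 0.04261786]), 'moment': array([ 0.01790949, -0.01203459,  0.0406114 ]), 'width': 87.53309646840768}
```

View pics/scene0.png

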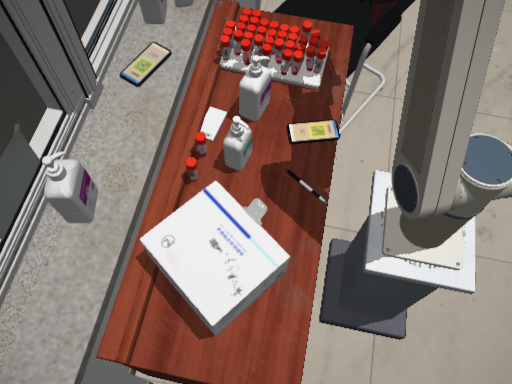

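View pics/top0.png

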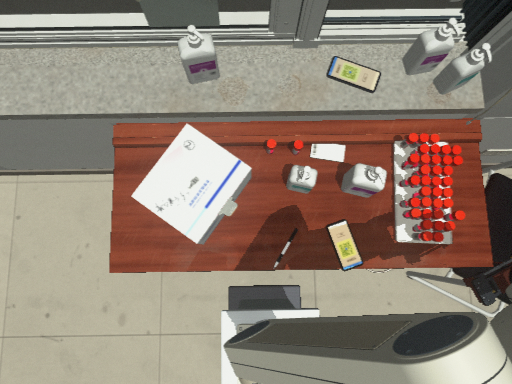

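The top view shows the carton at about (193,185), its tongue at (230,208), the bottles at (302,178) and (364,180), the tubes at (271,146) and (298,146), and the phone at (344,245). I'll enlarge these.

```bash
python3 - <<'E'
import cv2
t=cv2.imread("pics/top0.png"); s=cv2.imread("pics/scene0.png")
def crop(im,x0,y0,x1,y1,k,n):
    c=cv2.resize(im[y0:y1,x0:x1],None,fx=k,fy=k,interpolation=cv2.INTER_CUBIC)
    for x in range((x0+9)//10*10,x1,10):
        cv2.line(c,((x-x0)*k,0),((x-x0)*k,6 if x%50 else 14),(0,255,255),1)
    for x in range((x0+19)//20*20,x1,20): cv2.putText(c,str(x),((x-x0)*k,24),0,.4,(0,255,255),1)
    for y in range((y0+9)//10*10,y1,10):
        cv2.line(c,(0,(y-y0)*k),(6,(y-y0)*k),(0,255,255),1); cv2.putText(c,str(y),(8,(y-y0)*k+4),0,.4,(0,255,255),1)
    cv2.imwrite(n,c)
crop(t,270,140,400,210,6,"pics/t_b.png")
crop(t,125,115,265,250,4,"pics/t_k.png")
crop(s,215,45,285,180,4,"pics/s_b.png")
crop(s,135,175,295,335,3,"pics/s_k.png")
E
```

```text
(no output)
```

View pics/t_b.png

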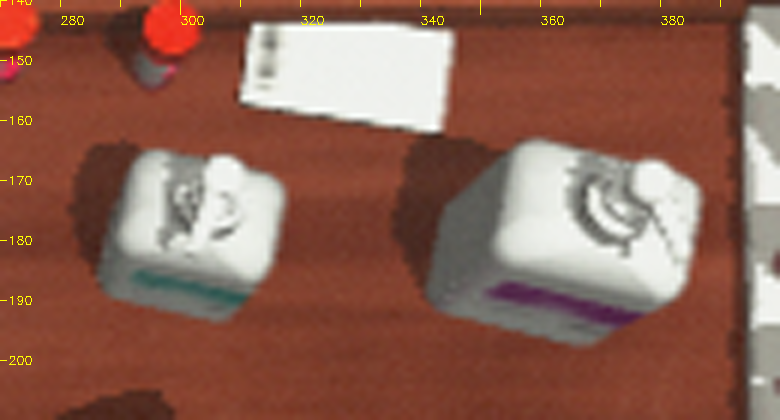

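View pics/t_k.png

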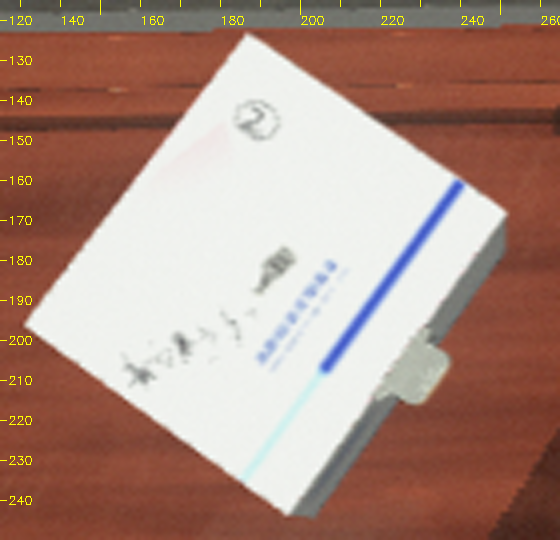

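View pics/s_b.png

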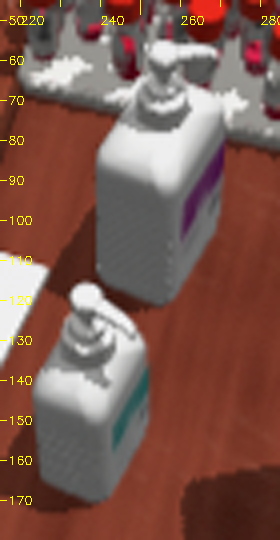

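View pics/s_k.png

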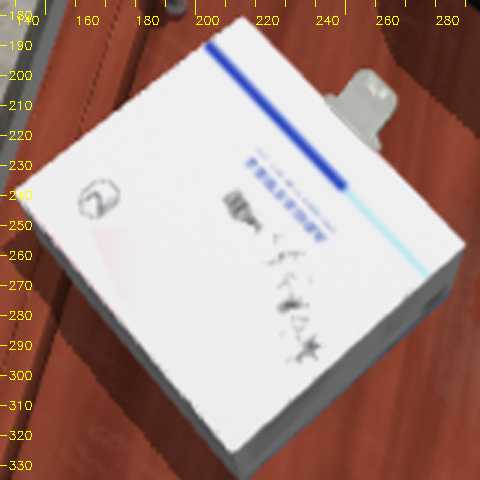

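```bash
cat > h.py <<'E'
from workcell import *
import numpy as np, cv2
from scipy.optimize import least_squares
def P(n):
    p=camera_params(n); return p["K"],cv2.Rodrigues(np.array(p["rvec"],float))[0],np.array(p["tvec"],float).reshape(3)
def proj(n,X):
    K,R,t=P(n); X=np.atleast_2d(X); q=(K@(R@X.T+t[:,None])).T; return q[:,:2]/q[:,2:]
def onz(n,uv,z):
    K,R,t=P(n); d=R.T@np.linalg.inv(K)@np.array([uv[0],uv[1],1.]); c=-R.T@t; return c+d*(z-c[2])/d[2]
def tri(a,b):
    f=lambda X: np.r_[proj("top",X)[0]-a, proj("scene",X)[0]-b]
    r=least_squares(f,[600,0,100]); return r.x, r.fun
E
python3 - <<'E'
from h import *
h=.5
T=np.array([(248,33),(507,213),(290,515),(24,325)])/4+[125,115]-h
S=None
print("corners z=151\n",np.array([onz("top",u,151) for u in T]).round(1))
loc=np.array([(140.5,125),(140.5,-125),(-140.5,-125),(-140.5,125)])
# scene corners: right (465,244), top (243,17), left(15,188), bottom (232,453)
S=np.array([(15,188),(243,17),(465,244),(232,453)])/3+[135,175]-h
# top: A=hinge? tongue side is B-C
def f(p):
    c,s=np.cos(p[2]),np.sin(p[2]); R=np.array([[c,-s],[s,c]])
    X=np.c_[(loc2@R.T)+p[:2],np.full(4,151)]
    return np.r_[(proj("top",X)-T).ravel(),(proj("scene",X)-S).ravel()]
# B,C at -y ; 
loc2=None
for sgn in (1,-1):
    # A: +y, B: -y, C: -y, D:+y ; A/B share x sign
    loc2=np.array([(sgn*140.5,125),(sgn*140.5,-125),(-sgn*140.5,-125),(-sgn*140.5,125)])
    for y0 in np.arange(0,6.3,1):
        r=least_squares(f,[550,250,y0])
        if r.cost<500: print(sgn,y0,r.x,r.cost); print(r.fun.round(1))
# tongue tip middle
t=np.array([(432,375)])/4+[125,115]-h
print("pump z=234 top",onz("top",((376.8-h),169.5-h),234),"scene",onz("scene",(255-h,60-h),234))
print(tri((376.8-h,169.5-h),(255-h,60-h)))
print("small z212",onz("top",(305.5-h,169-h),212),"scene",onz("scene",(236.5-h,119-h),212))
print("tubes",onz("top",(271,145),100),onz("top",(298,145),100))
E
```

```text
corners z=151
 [[731.2 250.9 151. ]
 [585.5  52.6 151. ]
 [361.4 215.2 151. ]
 [505.3 415.4 151. ]]
1 0.0 [547.55845583 234.2280402   -0.63242062] 5.819958093226121
[-0.4 -1.1  0.7 -0.5 -0.4  0.4 -0.9 -0.9 -0.8  0.9  1.  -1.6  1.5 -0.5
  0.1  0.3]
1 1.0 [547.55845584 234.22804022  -0.63242062] 5.819958093226004
[-0.4 -1.1  0.7 -0.5 -0.4  0.4 -0.9 -0.9 -0.8  0.9  1.  -1.6  1.5 -0.5
  0.1  0.3]
1 2.0 [547.55845582 234.2280402   -0.6324206 ] 5.819958093234529
[-0.4 -1.1  0.7 -0.5 -0.4  0.4 -0.9 -0.9 -0.8  0.9  1.  -1.6  1.5 -0.5
  0.1  0.3]
1 3.0 [547.55845584 234.22804025   5.65076469] 5.819958093226054
[-0.4 -1.1  0.7 -0.5 -0.4  0.4 -0.9 -0.9 -0.8  0.9  1.  -1.6  1.5 -0.5
  0.1  0.3]
1 4.0 [547.55845586 234.22804022   5.65076469] 5.819958093225985
[-0.4 -1.1  0.7 -0.5 -0.4  0.4 -0.9 -0.9 -0.8  0.9  1.  -1.6  1.5 -0.5
  0.1  0.3]
1 5.0 [547.55845583 234.22804025   5.65076469] 5.819958093226045
[-0.4 -1.1  0.7 -0.5 -0.4  0.4 -0.9 -0.9 -0.8  0.9  1.  -1.6  1.5 -0.5
  0.1  0.3]
1 6.0 [547.55845584 234.22804027   5.65076469] 5.819958093226029
[-0.4 -1.1  0.7 -0.5 -0.4  0.4 -0.9 -0.9 -0.8  
[... 1243 characters left out ...]
                                 ^^^^^^^
    f = np.atleast_1d(self.fun(x, *self.args, **self.kwargs))
                      ~~~~~~~~^^^^^^^^^^^^^^^^^^^^^^^^^^^^^^
    return np.atleast_1d(self.fun(x))
                         ~~~~~~~~^^^
    return self.f(x, *self.args, **self.kwargs)
           ~~~~~~^^^^^^^^^^^^^^^^^^^^^^^^^^^^^^
  File "<stdin>", line 13, in f
  File "h.py", line 7, in proj
    K,R,t=P(n); X=np.atleast_2d(X); q=(K@(R@X.T+t[:,None])).T; return q[:,:2]/q[:,2:]
          ~^^^
  File "h.py", line 5, in P
    p=camera_params(n); return p["K"],cv2.Rodrigues(np.array(p["rvec"],float))[0],np.array(p["tvec"],float).reshape(3)
ValueError: time passes only in moves, steps and waits
```

```bash
sed -i 's/^def P(n):/from functools import lru_cache\n@lru_cache(None)\ndef P(n):/' h.py
python3 - <<'E'
from h import *
h=.5
print("pump z=234 top",onz("top",((376.8-h),169.5-h),234),"scene",onz("scene",(255-h,60-h),234))
print(tri((376.8-h,169.5-h),(255-h,60-h)))
print("small z212",onz("top",(305.5-h,169-h),212),"scene",onz("scene",(236.5-h,119-h),212))
print("tubes",onz("top",(271,145),100),onz("top",(298,145),100))
c=np.array([547.6,234.2]);a=-.6324;ex=np.array([np.cos(a),np.sin(a)]);ey=np.array([-np.sin(a),np.cos(a)])
hinge=c+ey*125; root=hinge-246*ey; print(hinge,root)
def L(x,y,z): return np.r_[root+x*ex+y*ey,z]
pts=[L(0,-21.2,170.2),L(0,-35,184),L(-23,-35,184),L(23,-35,184),L(-32,0,149),L(32,0,149)]
print(np.array(pts).round(1)); print(proj("top",pts).round(1)); print(proj("scene",pts).round(1))
for n in("top","scene"): print(proj(n,[[574.,-136,234],[574,-136,0]]))
E
```

```text
pump z=234 top [ 557.86833387 -298.63918458  234.        ] scene [ 557.89206939 -295.86759781  234.        ]
(array([ 558.79301331, -300.29730872,  229.05366394]), array([-0.00435076,  0.0479711 , -0.04414952, -0.01847064]))
small z212 [ 567.25236534 -101.48109116  212.        ] scene [ 568.53554904 -105.3240415   212.        ]
tubes [670.53522913 -11.94190333 100.        ] [669.19962188 -98.50964455 100.        ]
[621.48529067 335.02640439] [476.07903863 136.60004055]
[[463.5 119.5 170.2]
 [455.4 108.4 184. ]
 [436.8 122.  184. ]
 [473.9  94.8 184. ]
 [450.3 155.5 149. ]
 [501.9 117.7 149. ]]
[[229.  207.3]
 [232.6 209.5]
 [228.  216. ]
 [237.3 203.1]
 [217.4 212.8]
 [230.  195.4]]
[[257.5 208.2]
 [261.8 202.6]
 [268.1 209. ]
 [255.6 196.4]
 [259.6 225.5]
 [242.7 208.1]]
[[318.2356549  164.27892541]
 [306.43592259 179.82536547]]
[[236.42971319 103.93473198]
 [237.10874912 149.81772179]]
```

>>> {"op": "arm_command", "data": {
  "increments": [
    [[0,0,-3],0],
    [[-1.2,-3.8,-0.2],0],
    [[-1.2,-3.8,-0.2],0],
    [[-1.2,-3.8,-0.2],0],
    [[-1.2,-3.8,-0.2],0],
    [[-1.2,-3.8,-0.2],0],
    [[-1.2,-3.8,-0.2],0],
    [[-1.2,-3.8,-0.2],0],
    [[-1.2,-3.8,-0.2],0],
    [[-1.2,-3.8,0],0],
    [[0,0,0],0]
  ],
  "gripper": 0
}}

```text
t: 1.2
ee_pos: [537.7, -311.1, 265.6]
orientation: [-2.647, 1.685, 0.012]
ft_force: [0.4, -0.1, 0.0]
width: 3.5
```

>>> {"op": "arm_command", "data": {
  "increments": [
    [[-0.3,-2.2,0],0],
    [[0,0,0],0],
    [[0,0,0],0]
  ]
}}

```text
t: 1.5
ee_pos: [555.8, -298.2, 264.2]
orientation: [-2.65, 1.683, 0.017]
ft_force: [0.0, -0.0, -0.4]
width: 0.6
```

```bash
cat > pic.py <<'E'
import sys
from h import *
def crop(im,x0,y0,x1,y1,k,n):
    im=im[:,:,::-1]
    c=cv2.resize(im[y0:y1,x0:x1],None,fx=k,fy=k,interpolation=cv2.INTER_CUBIC)
    for x in range((x0+9)//10*10,x1,10): cv2.line(c,((x-x0)*k,0),((x-x0)*k,6),(0,255,255),1)
    for x in range((x0+19)//20*20,x1,20): cv2.putText(c,str(x),((x-x0)*k,24),0,.4,(0,255,255),1)
    for y in range((y0+9)//10*10,y1,10):
        cv2.line(c,(0,(y-y0)*k),(6,(y-y0)*k),(0,255,255),1); cv2.putText(c,str(y),(8,(y-y0)*k+4),0,.4,(0,255,255),1)
    cv2.imwrite(n,c)
E
python3 - <<'E'
from pic import *
o=get_obs(); print(o["ee_pos"],o["orientation"],o["width"])
for n in("top","scene"): print(proj(n,[o["ee_pos"],[558.3,-298,234]]))
crop(get_image("scene"),190,10,310,130,5,"pics/s1.png")
crop(get_image("top"),310,110,440,230,5,"pics/t1.png")
E
```

```text
[ 555.78691185 -298.22442432  264.22212913] [-2.65023521  1.68250609  0.01655136] 0.6207049764479877
[[379.78661824 167.36535828]
 [376.06215837 168.85332904]]
[[255.71256892  51.32662716]
 [254.50983672  58.90216288]]
```

View pics/s1.png

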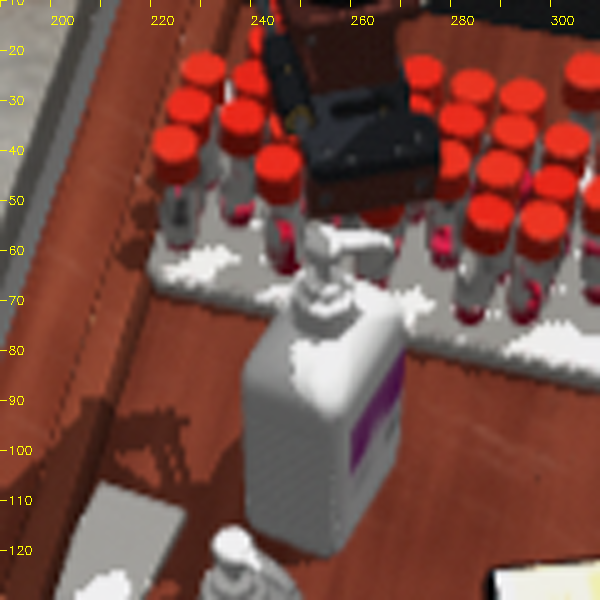

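View pics/t1.png

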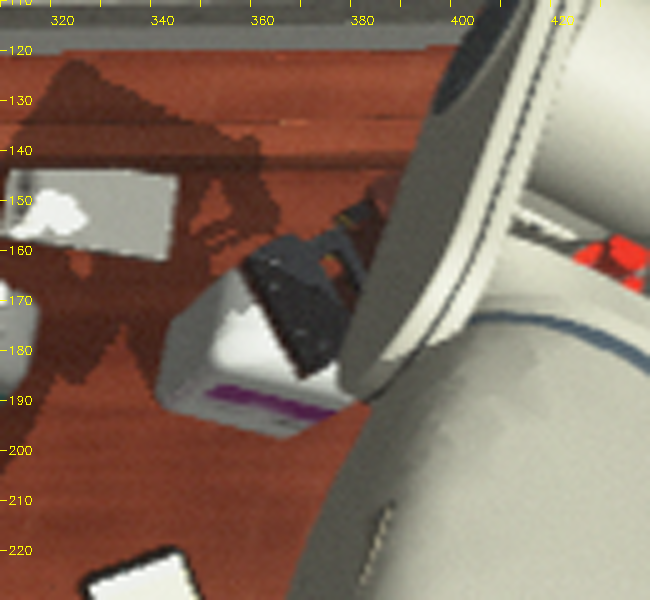

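```bash
python3 - <<'E'
from h import *
o=get_obs(); R=cv2.Rodrigues(np.array(o["orientation"]))[0]; p=o["ee_pos"]; print(R.round(3))
for n in("top","scene"):
    K,Rc,t=P(n); print(n,"cam",-Rc.T@t)
    for q in ([0,0,0],[13,10,0],[-13,10,0],[13,-10,0],[-13,-10,0],[0,0,-40],[0,0,-80],[37,89,-80],[-37,89,-80],[37,-89,-80],[-37,-89,-80],[89,37,-80],[-89,37,-80],[89,-37,-80],[-89,-37,-80]):
        print(q,proj(n,p+R@np.array(q))[0].round(1))
E
```

```text
[[ 0.424 -0.905 -0.007]
 [-0.905 -0.424  0.008]
 [-0.01   0.003 -1.   ]]
top cam [ 334.44787733   54.53824845 1273.70984126]
[0, 0, 0] [379.9 167.4]
[13, 10, 0] [385.9 168.6]
[-13, 10, 0] [377.6 172.7]
[13, -10, 0] [382.3 162.2]
[-13, -10, 0] [374.  166.2]
[0, 0, -40] [385.1 164. ]
[0, 0, -80] [390.7 160.2]
[37, 89, -80] [421.2 185.1]
[-37, 89, -80] [395.5 198. ]
[37, -89, -80] [386.1 123.8]
[-37, -89, -80] [360.9 135.9]
[89, 37, -80] [428.5 158.1]
[-89, 37, -80] [367.1 188.4]
[89, -37, -80] [413.8 132.8]
[-89, -37, -80] [352.8 162.4]
scene cam [ 404.066569    585.45776261 1226.83444552]
[0, 0, 0] [255.8  51.2]
[13, 10, 0] [258.2  47.1]
[-13, 10, 0] [260.5  54.1]
[13, -10, 0] [251.1  48.3]
[-13, -10, 0] [253.4  55.3]
[0, 0, -40] [256.1  40.4]
[0, 0, -80] [256.5  29. ]
[37, 89, -80] [285.9  13.5]
[-37, 89, -80] [293.6  33.7]
[37, -89, -80] [219.9  24.4]
[-37, -89, -80] [225.8  45.2]
[89, 37, -80] [262.1   3. ]
[-89, 37, -80] [279.2  52. ]
[89, -37, -80] [235.1   7.3]
[-89, -37, -80] [250.5  57. ]
```

>>> {"op": "arm_command", "data": {
  "increments": [
    [[0,-0.2,1],0],
    [[0,0,1],0],
    [[0,0,0.6],0],
    [[0,0,0.5],0],
    [[0,0,0.5],0],
    [[0,0,0],0]
  ]
}}

```text
t: 2.2
ee_pos: [555.1, -299.7, 225.3]
orientation: [-2.646, 1.689, 0.016]
ft_force: [-0.7, 0.8, 2.9]
width: 0.2
```

>>> {"op": "arm_command", "data": {
  "increments": [
    [[0,0,0.4],0],
    [[0,0,0.3],0],
    [[0,0,0.2],0]
  ]
}}

```text
t: 2.5
ee_pos: [556.7, -299.6, 219.2]
orientation: [-2.645, 1.688, 0.01]
ft_force: [-2.1, 1.8, 13.4]
width: 0.5
```

>>> {"op": "arm_command", "data": {
  "increments": [
    [[0,0,0.2],0],
    [[0,0,0.1],0]
  ]
}}

```text
t: 2.7
ee_pos: [558.5, -300.1, 220.0]
orientation: [-2.645, 1.687, 0.002]
ft_force: [-1.0, 0.9, 7.6]
width: 0.3
```

>>> {"op": "arm_command", "data": {
  "increments": [
    [[0,0,0.6],0],
    [[0,0,0.5],0]
  ]
}}

```text
t: 2.9
ee_pos: [564.6, -302.4, 219.8]
orientation: [-2.643, 1.686, -0.025]
ft_force: [-2.5, 3.4, 28.8]
width: 0.5
```

```bash
python3 - <<'E'
from pic import *
o=get_obs(); print(o["ee_pos"],o["ft_force"],o["moment"])
crop(get_image("scene"),190,10,310,130,5,"pics/s2.png")
E
```

```text
[ 564.55266186 -302.40696242  219.76904211] [-2.52517836  3.36034049 28.75798885] [0.62735459 0.35519636 0.07571382]
```

View pics/s2.png

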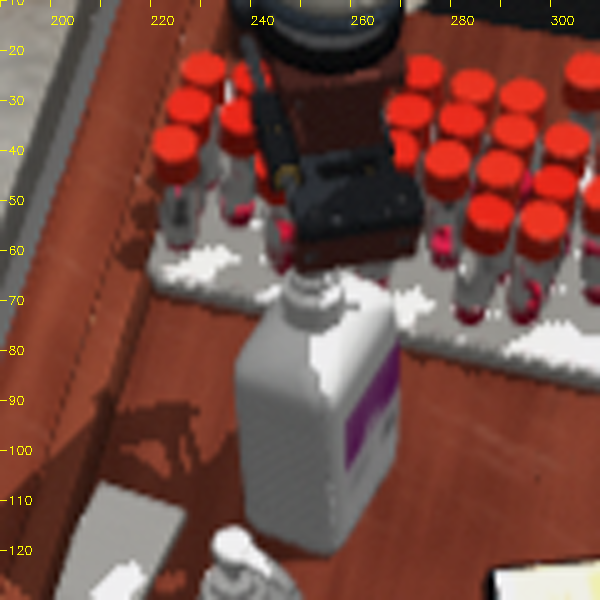

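The bottle has started to lean slightly. At 220 mm the force rose to 29 N with no further travel, so the pump is at its stop. I'll back off straight up.

>>> {"op": "arm_command", "data": {
  "increments": [
    [[0,0,-0.6],0],
    [[0,0,-0.8],0],
    [[0,0,-1],0],
    [[0,0,-2],0],
    [[0,0,-3],0],
    [[0,0,0],0]
  ]
}}

```text
t: 3.55
ee_pos: [564.1, -302.1, 299.7]
orientation: [-2.643, 1.684, -0.03]
ft_force: [0.9, -0.2, 0.7]
width: 0.4
```

```bash
python3 - <<'E'
from pic import *
o=get_obs(); print(o["ee_pos"],o["ft_force"],o["orientation"],o["qpos"])
crop(get_image("scene"),190,10,310,130,5,"pics/s3.png")
E
```

```text
[ 564.10857049 -302.08631967  299.66972116] [ 0.91472472 -0.246883    0.67025012] [-2.64317467  1.68444133 -0.03033727] [-0.51320417  0.36238176  1.53665128  0.00649545  1.22284885  0.61940307]
```

View pics/s3.png

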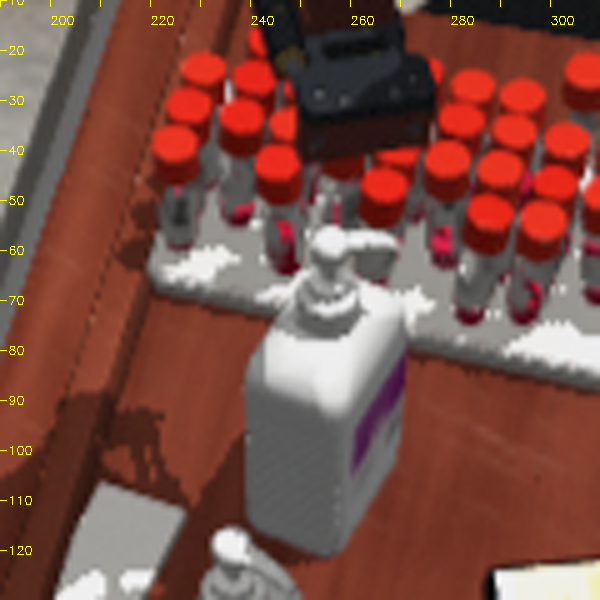

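The pump is up again, with its head at (253,58), and the bottle stands where it was. Next I turn the tool and open the gripper.

>>> {"op": "arm_command", "data": {
  "increments": [
    [[0,0,0],-7.2],
    [[0,0,0],-7.2],
    [[0,0,0],-7.2],
    [[0,0,0],-7.2],
    [[0,0,0],0]
  ],
  "gripper": 1
}}

```text
t: 4.1
ee_pos: [559.8, -299.9, 290.0]
orientation: [-2.991, 0.947, -0.01]
ft_force: [0.2, -0.3, 0.1]
width: 37.0
```

```bash
cat > d.py <<'E'
from h import *
def rel(T):
    o=get_obs(); R=cv2.Rodrigues(np.array(o["orientation"]))[0]; p=np.array(o["ee_pos"])
    print("p",p.round(1),"f",np.round(o["ft_force"],1),"w",round(o["width"],1),"yaw",np.degrees(np.arctan2(R[1,0],R[0,0])).round(1),"z",R[:,2].round(3),"tool shift cm",(R.T@(np.array(T)-p)/10).round(2))
E
python3 -c "
from d import *
rel([463.5,119.5,260])"
```

```text
p [ 559.8 -299.9  290. ] f [ 0.2 -0.3  0.1] w 37.0 yaw -35.2 z [ 0.007  0.002 -1.   ] tool shift cm [-32.04 -28.73   3.02]
```

>>> {"op": "arm_command", "data": {
  "increments": [
    [[-3.2,-2.9,-0.4],0.1],
    [[-3.2,-2.9,-0.4],0.1],
    [[-3.2,-2.9,-0.3],0.1],
    [[-3.2,-2.9,-0.2],0.1],
    [[-3.2,-2.9,-0.2],0.1],
    [[-3.2,-2.9,-0.2],0.1],
    [[-3.2,-2.9,0],0.1],
    [[-3.2,-2.9,0],0.1],
    [[-3.2,-2.9,0],0.1],
    [[-1.6,-1.4,0],0.1],
    [[0,0,0],0]
  ]
}}

```text
t: 5.2
ee_pos: [470.8, 115.4, 297.8]
orientation: [-2.961, 1.044, 0.014]
ft_force: [0.2, -0.6, 1.0]
width: 87.8
```

```bash
python3 -c "
from d import *
rel([463.5,119.5,240])"
```

```text
p [470.8 115.4 297.8] f [ 0.2 -0.6  1. ] w 87.8 yaw -38.9 z [-0.008  0.005 -1.   ] tool shift cm [-0.77  0.13  5.79]
```

>>> {"op": "arm_command", "data": {
  "increments": [
    [[-0.6,0.1,2],-2.5],
    [[0,0,3],0],
    [[0,0,3],0],
    [[0,0,1],0],
    [[0,0,0],0]
  ]
}}

```text
t: 5.7
ee_pos: [464.7, 116.4, 204.1]
orientation: [-2.98, 0.993, 0.014]
ft_force: [-0.1, -1.0, 0.6]
width: 87.8
```

```bash
python3 - <<'E'
from d import *
from pic import *
rel([463.5,119.5,151])
o=get_obs(); R=cv2.Rodrigues(np.array(o["orientation"]))[0]; p=o["ee_pos"]
for n in("top","scene"): print(n,proj(n,[p+R@np.array(q) for q in ([0,0,0],[44,0,0],[-44,0,0])]).round(1).tolist())
crop(get_image("scene"),190,150,310,260,5,"pics/s4.png")
crop(get_image("top"),170,150,290,260,5,"pics/t4.png")
E
```

```text
p [464.7 116.4 204.1] f [-0.1 -1.   0.6] w 87.8 yaw -36.9 z [-0.008  0.003 -1.   ] tool shift cm [-0.24 -0.19  5.31]
top [[229.4, 205.5], [238.6, 193.2], [220.1, 218.1]]
scene [[257.7, 201.4], [245.9, 189.2], [269.9, 213.9]]
```

View pics/s4.png

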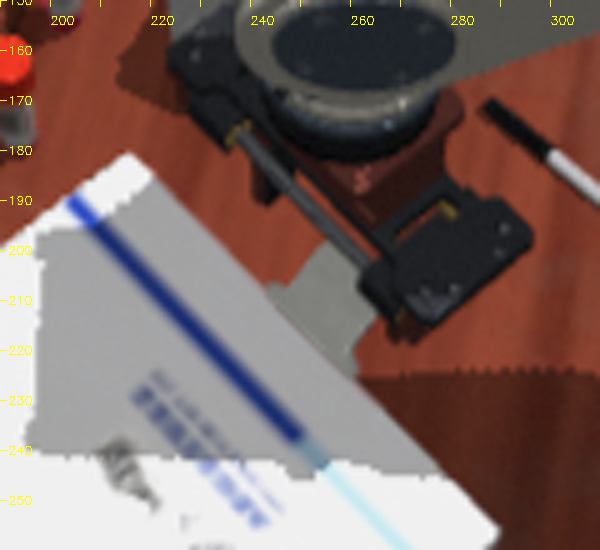

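View pics/t4.png

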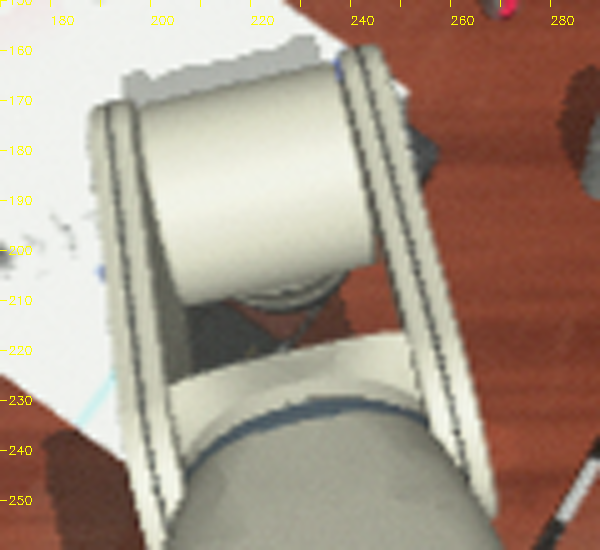

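The arm hides the jaws in both views, but the unhidden tongue, at (242–257,200–225) in the scene view, fits the model. I'll go down by the numbers and watch the force.

>>> {"op": "arm_command", "data": {
  "increments": [
    [[-0.2,-0.2,1],-0.6],
    [[0,0,1.2],0],
    [[0,0,1.2],0],
    [[0,0,0.8],0],
    [[0,0,0],0]
  ]
}}

```text
t: 6.3
ee_pos: [467.6, 120.1, 163.2]
orientation: [-2.981, 0.976, 0.002]
ft_force: [0.0, 0.3, 0.4]
width: 88.1
```

```bash
python3 -c "
from d import *
rel([463.5,119.5,151])"
```

```text
p [467.6 120.1 163.2] f [0.  0.3 0.4] w 88.1 yaw -36.3 z [ 0.     0.005 -1.   ] tool shift cm [-0.29  0.29  1.22]
```

>>> {"op": "arm_command", "data": {
  "increments": [
    [[-0.2,0.3,0.4],0],
    [[-0.1,0.1,0.5],0],
    [[0,0,0],0]
  ]
}}

```text
t: 6.6
ee_pos: [462.3, 118.6, 153.3]
orientation: [-2.981, 0.976, 0.002]
ft_force: [0.3, -1.0, 0.6]
width: 87.8
```

```bash
python3 -c "
from d import *
rel([463.5,119.5,151])"
```

```text
p [462.3 118.6 153.3] f [ 0.3 -1.   0.6] w 87.8 yaw -36.2 z [-0.     0.005 -1.   ] tool shift cm [ 0.05 -0.14  0.23]
```

>>> {"op": "arm_command", "data": {
  "increments": [
    [[0,-0.1,0.2],0],
    [[0,0,0],0],
    [[0,0,0],0],
    [[0,0,0],0],
    [[0,0,0],0],
    [[0,0,0],0]
  ],
  "gripper": 0
}}

```text
t: 7.2
ee_pos: [463.5, 119.8, 151.9]
orientation: [-2.98, 0.975, 0.0]
ft_force: [0.6, 0.8, 0.3]
width: 45.8
```

```bash
python3 -c "
from d import *
rel([463.5,119.5,151])"
```

```text
p [463.5 119.8 151.9] f [0.6 0.8 0.3] w 45.8 yaw -36.2 z [ 0.001  0.006 -1.   ] tool shift cm [0.02 0.02 0.09]
```

The opening is 45.8 mm, so the tongue is held. I raise the lid along the arc to about 20° and check there.

>>> {"op": "arm_command", "data": {
  "increments": [
    [[0,-0.12,-1.16],0],
    [[0,-0.17,-1.16],0],
    [[0,-0.22,-1.15],0],
    [[0,-0.27,-1.14],0],
    [[0,-0.32,-1.12],0],
    [[0,-0.37,-1.11],0],
    [[0,-0.42,-1.09],0],
    [[0,-0.47,-1.07],0]
  ]
}}

```text
t: 8.0
ee_pos: [475.8, 136.9, 249.9]
orientation: [2.986, -0.977, -0.004]
ft_force: [1.5, 0.8, -3.1]
width: 45.9
```

```bash
cat >> d.py <<'E'
def lid():
    o=get_obs(); R=cv2.Rodrigues(np.array(o["orientation"]))[0]; g=np.array(o["ee_pos"])-19*R[:,2]
    a=-.6324;ex=np.array([np.cos(a),np.sin(a)]);ey=np.array([-np.sin(a),np.cos(a)])
    d=g[:2]-[621.5,335.0]; y=d@ey; z=g[2]-148
    ang=np.degrees(np.arctan2(z,-y)); print("lid deg",round(ang-4.75,2),"radius",round(np.hypot(y,z),1),"x",round(d@ex,1))
    for T in (20,30,40):
        f=np.radians(T+4.75); X=np.r_[np.array([621.5,335])-268.1*np.cos(f)*ey,148+268.1*np.sin(f)]
        print(T,(R.T@(X-g)/10).round(2))
E
python3 - <<'E'
from d import *
from pic import *
rel([463.5,119.5,151]); lid()
crop(get_image("scene"),120,150,310,340,3,"pics/s5.png")
E
```

```text
p [475.8 136.9 249.9] f [ 1.5  0.8 -3.1] w 45.9 yaw -36.2 z [-0.002  0.001 -1.   ] tool shift cm [0.06 2.12 9.89]
lid deg 21.43 radius 274.0 x -0.3
20 [ 0.04 -0.24  0.87]
30 [ 0.03 -2.56 -3.19]
40 [ 0.02 -5.55 -6.79]
```

View pics/s5.png

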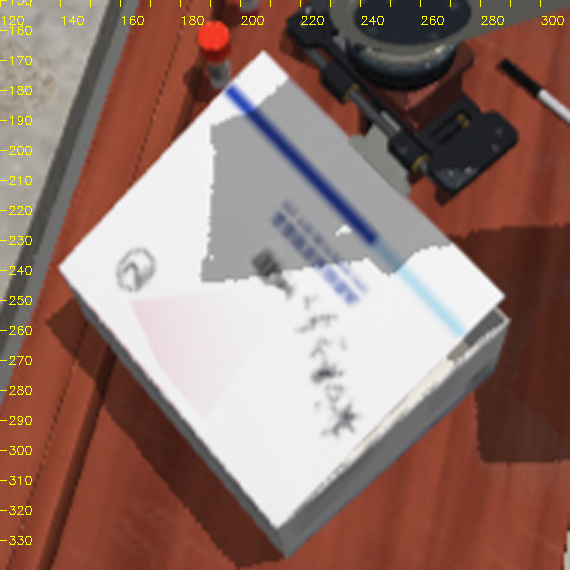

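```bash
cat >> d.py <<'E'
def lidpix(n,deg,H=(621.5,335.0),top=2):
    a=-.6324;ex=np.array([np.cos(a),np.sin(a)]);ey=np.array([-np.sin(a),np.cos(a)]);f=np.radians(deg)
    out=[]
    for x,s in((140.5,-246),(-140.5,-246),(32,-246),(-32,-246)):
        y=s*np.cos(f)+top*np.sin(f); z=148-s*np.sin(f)+top*np.cos(f)
        out.append(np.r_[np.array(H)+x*ex+y*ey,z])
    return proj(n,out).round(1).tolist()
E
python3 - <<'E'
from d import *
for t in (0,10,15,18,21,24): print(t,lidpix("scene",t))
E
```

```text
0 [[215.3, 179.6], [289.8, 256.5], [242.7, 207.9], [259.6, 225.4]]
10 [[213.2, 172.8], [290.2, 252.0], [241.5, 201.9], [259.0, 219.9]]
15 [[211.3, 170.0], [289.6, 250.4], [240.0, 199.4], [257.8, 217.7]]
18 [[209.8, 168.5], [288.9, 249.7], [238.8, 198.2], [256.8, 216.7]]
21 [[208.2, 167.1], [288.0, 249.2], [237.4, 197.2], [255.6, 215.8]]
24 [[206.3, 165.9], [286.9, 248.9], [235.8, 196.3], [254.1, 215.1]]
```

At (207.8,166.5) and (287.8,248.2), the lid's corners match about 21–22°, which agrees with the tool pose. I continue.

>>> {"op": "arm_command", "data": {
  "increments": [
    [[0,-0.55,-1.07],0],
    [[0,-0.62,-1.04],0],
    [[0,-0.7,-1.0],0],
    [[0,-0.76,-0.97],0],
    [[0,-0.83,-0.93],0],
    [[0,-0.9,-0.9],0]
  ]
}}

```text
t: 8.65
ee_pos: [502.5, 173.5, 314.3]
orientation: [2.983, -0.975, -0.006]
ft_force: [-1.3, -2.7, 1.5]
width: 45.7
```

```bash
python3 - <<'E'
from d import *
rel([463.5,119.5,151]); lid()
E
```

```text
p [502.5 173.5 314.3] f [-1.3 -2.7  1.5] w 45.7 yaw -36.2 z [-0.004 -0.002 -1.   ] tool shift cm [ 0.09  6.59 16.36]
lid deg 37.99 radius 273.0 x -0.5
20 [0.07 4.26 7.32]
30 [0.06 1.96 3.26]
40 [ 0.05 -1.01 -0.35]
```

>>> {"op": "arm_command", "data": {
  "increments": [
    [[0,-0.7,-0.6],0],
    [[0,0,0],0],
    [[0,0,0],0]
  ]
}}

```text
t: 8.95
ee_pos: [507.7, 180.7, 322.2]
orientation: [2.984, -0.973, -0.005]
ft_force: [-2.0, -4.1, 1.6]
width: 45.8
```

```bash
python3 - <<'E'
from d import *
from pic import *
rel([463.5,119.5,151]); lid()
crop(get_image("scene"),120,130,310,320,3,"pics/s6.png")
crop(get_image("top"),110,90,290,260,3,"pics/t6.png")
for t in (34,37,40,43): print(t,lidpix("scene",t),lidpix("top",t))
E
```

```text
p [507.7 180.7 322.2] f [-2.  -4.1  1.6] w 45.8 yaw -36.1 z [-0.004 -0.002 -1.   ] tool shift cm [ 0.08  7.48 17.15]
lid deg 40.49 radius 272.2 x -0.6
20 [0.07 5.15 8.12]
30 [0.06 2.85 4.05]
40 [ 0.06 -0.13  0.45]
34 [[198.2, 163.4], [281.3, 249.4], [228.6, 194.8], [247.5, 214.4]] [[237.7, 146.2], [174.4, 231.8], [213.9, 178.5], [199.4, 198.0]]
37 [[195.3, 163.0], [279.1, 250.1], [225.9, 194.8], [244.9, 214.6]] [[235.3, 143.5], [171.2, 229.9], [211.1, 176.1], [196.6, 195.8]]
40 [[192.1, 162.9], [276.7, 251.0], [223.0, 195.0], [242.2, 215.1]] [[232.6, 140.8], [167.9, 227.8], [208.2, 173.6], [193.5, 193.4]]
43 [[188.7, 163.0], [274.0, 252.1], [219.8, 195.5], [239.2, 215.8]] [[229.8, 137.9], [164.3, 225.6], [205.1, 170.9], [190.2, 190.9]]
```

View pics/s6.png

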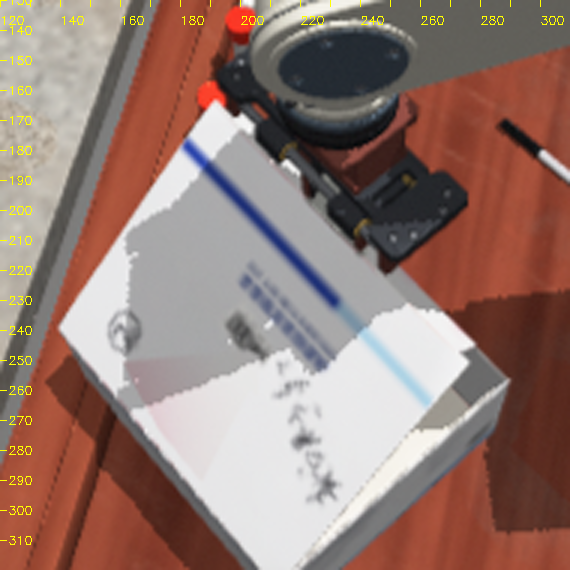

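View pics/t6.png

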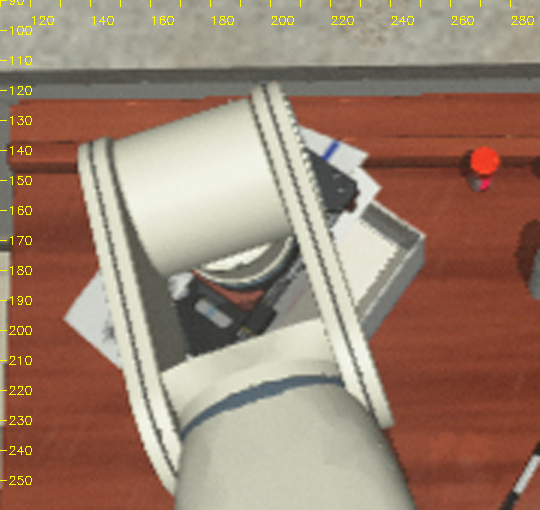

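```bash
python3 - <<'E'
from d import *
im=get_image("scene"); cv2.imwrite("pics/s7.png",im[:,:,::-1]); rel([0,0,0]); lid()
E
```

```text
p [507.5 180.5 322. ] f [-1.9 -3.6  1.9] w 45.8 yaw -36.2 z [-0.004 -0.002 -1.   ] tool shift cm [-30.25  44.39  32.44]
lid deg 40.4 radius 272.2 x -0.6
20 [0.07 5.12 8.09]
30 [0.06 2.82 4.03]
40 [ 0.06 -0.16  0.42]
```

View pics/s7.png

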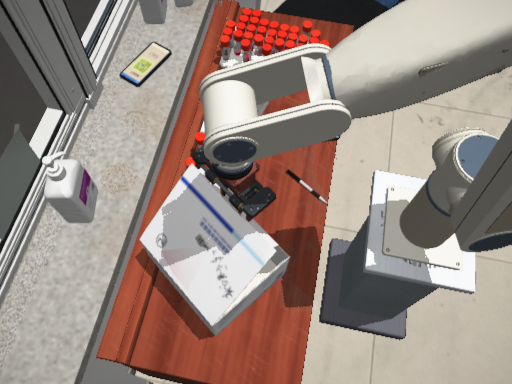

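The lid's corner at (192,163) matches 40°, and the pose holds still. The tubes that can be seen are where they were, so I hand in.

```bash
python3 -c "
from workcell import *
print(close_job())"
```

```text
the job is handed in; nothing more can be done
None
```

I pressed the taller bottle's pump to its stop and let it come back up. Then I gripped the carton's tongue, raised the lid to about 40°, and handed in still holding it, at about 9 s.

- **Pump:** the tool stopped at 220 mm, and the force rose to 29 N with no further travel, so the pump was at its stop. The bottle leaned slightly under that push. The picture after release shows the pump up and the bottle standing as before.
- **Lid:** the tool pose gives 40.4°, and the lid corners at (192,163) in the scene view and (232,141) in the top view match the 40° model. One other corner was about 6 pixels off in the scene view. The grip width stayed at 45.8 mm, and about 4 N was left on the tool.
- **Disagreement:** the grip point lay 4–6 mm farther from the hinge than the model says, either from a small slip along the tongue or from calibration error. The grip still held.
- **Not checked:** in the last pictures the arm hid the smaller bottle, the desk phone and much of the taller bottle. One tube was clearly seen in place and the other only in part. The arm passed well above them, and I felt no unexpected contact.

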